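# Nip up the pigment jars and shelve them

### The arm

A 6-joint arm with a two-finger parallel gripper is mounted at the origin on the work surface. World frame = base frame: x ahead of the robot, y to its left, z up, the work surface at z = 0. Lengths are in m, angles in rad, forces in N, time in s.
With the tool pointing down it reaches from about 0.35 to 0.975 m from the base axis. Payload 4.9 kg.
Tool frame: the origin (TCP) lies at the very end of the fingers, on their centre line; the grasp point (between the pads) lies 19 mm behind it; z points along the fingers, y is the line along which they close (so a half turn about z gives the same grasp; the last joint's range is limited). The gripper opens to 85 mm and grips with 20 to 120 N. Pads are 22 mm wide; open, the fingers measure 114 mm over their backs; the gripper's body (76 mm by 85 mm) begins 54 mm behind the grasp point. The pads swing forward as they close: fully open they stand 13 mm farther back than shut.
Start: joints at [1.165, 0.053, 1.613, -0, 1.476, -0.119], TCP at [0.177, 0.599, 0.198] pointing down, gripper open.
Joint ranges: [-3.01, 3.01], [-1.01, 2.22], [0.06, 2.58], [-1.02, 4.17], [0.09, 2.62], [-3.14, 3.14]. Speed limits (rad/s): [2.57, 2.57, 3.14, 3.14, 3.14, 3.14].

### API

Orientations are given as a rotation vector (axis times angle).
In Python, from station import ctrl, imaging gives the robot as it stands.
- The arm moves only by the tool play_rows, never from a script. Its argument "series" is a list of rows, each a list of 3 entries, a list of its own where there are three numbers: the opening, from 0 (shut) to 1 (fully open), then the shift along the tool's x, y, z each as a share of 0.05 m, from -1 to 1, then the turn, a rotation vector about the tool's x, y, z each as a share of 8 degrees, from -1 to 1. In form: [[grip, [dx, dy, dz], [ax, ay, az]], ...]. A call has 1 to 8 rows; each row shifts and turns the commanded pose from where the row before left it, along the tool's axes as they then stand; what a row does not reach is not made up. A row lasts 1/8 s, in which the tool goes at most 62.5 mm and 10.7 degrees, less where a joint would pass 70% of its speed; a pose out of reach is approached as far as the arm can. A call with a number of a shift or a turn outside -1 to 1 is refused whole. A call with a gripper value outside its range is refused whole. The fingers move at their own pace and stop on an object; "force" is the grip in N (left out, the last holds). Time passes only in rows, so rows that do not move let the fingers close. It gives the time, the measured TCP pose, the force, the opening and the grip force at its end, in the units of the state.
- ctrl.get_obs(): the state, without advancing time (a new reading comes with each control period).
- imaging.get_image(name): name is "scene" or "top" or "wrist"; returns a dict with "color" (420x560x3 uint8, blue, green, red), "fx", "fy", "cx", "cy" (pixels), "extrinsics" (4x4, takes a point from world to camera coordinates); the wrist camera has in their place "hand_eye" (4x4, takes a point from camera to tool coordinates, whose origin is the TCP and whose axes are the flange's). Camera axes: x right, y down, z forward; pixel columns grow to the right and rows downward; lengths in m; the calibration is good to about 2 mm. A picture is of the moment at which its call begins: read the wrist's pose just before it. There is no depth.
- ctrl.finish_job(): hands the job in; it is judged then, once.
The state is a dict: "t": time; "q": joint angles; "dq": joint speeds; "effort": joint torques, N m; "tool_pos": TCP position; "tool_rot": TCP orientation; "contact_force": force on the tool from outside, world axes, zero at the start; "wrist_torque": the same for the moment, N m; "opening": finger opening in m; "grip_force": force on a finger pad.
Only numpy, scipy, OpenCV 4.12 (cv2) and the standard library are available. Lean on these libraries where they do the work, as an engineer would, in place of code of your own. Each camera call takes 0.05 s, during which the arm holds its last target. There are 200 camera calls.

### The job

Some of the three screw-capped pigment jars on the blue tray have loose caps, and you cannot see which: twist each cap clockwise to try it and screw it down until it is firm (a tight one gives just a little), and only then stand that jar upright on the plywood riser, wholly on the board, in the room left beside the white tub. Do not tip the jars or disturb the other things on the tray, the riser and the table.

Things in the scene. Friction and masses are not known exactly. Their poses are not given: they have to be found in the camera images.
- jar_a: white round jar of pigment paste, loose, 0.4 to 0.6 kg. Body 58 mm in diameter up to 64 mm, a shoulder up to 71 mm, then a fluted grey screw cap 44 mm in diameter from 77 to 107 mm above the foot. Origin: centre of the foot, z up. Even a loose cap cannot come off: the jar can be lifted by it. The three jars look the same
- jar_b: white round jar of pigment paste, loose, 0.4 to 0.6 kg. Body 58 mm in diameter up to 64 mm, a shoulder up to 71 mm, then a fluted grey screw cap 44 mm in diameter from 77 to 107 mm above the foot. Origin: centre of the foot, z up. Even a loose cap cannot come off: the jar can be lifted by it. The three jars look the same
- jar_c: white round jar of pigment paste, loose, 0.4 to 0.6 kg. Body 58 mm in diameter up to 64 mm, a shoulder up to 71 mm, then a fluted grey screw cap 44 mm in diameter from 77 to 107 mm above the foot. Origin: centre of the foot, z up. Even a loose cap cannot come off: the jar can be lifted by it. The three jars look the same
- gasket_a (a joint): gasket squeeze under the cap of jar_a, rad of cap turn: starts at 0 in every jar, 0.3 at most, firm above 0.2, stays where left. A loose cap first turns freely by an unknown amount, up to 0.9 rad clockwise (seen from above; 0.01 N m), a tight one by 0; then the gasket gives at 0.04 to 0.06 N m; at 0.3 the cap stops hard and more turning spins the jar on its foot (about 0.1 N m)
- gasket_b (a joint): gasket squeeze under the cap of jar_b, rad of cap turn: starts at 0 in every jar, 0.3 at most, firm above 0.2, stays where left. A loose cap first turns freely by an unknown amount, up to 0.9 rad clockwise (seen from above; 0.01 N m), a tight one by 0; then the gasket gives at 0.04 to 0.06 N m; at 0.3 the cap stops hard and more turning spins the jar on its foot (about 0.1 N m)
- gasket_c (a joint): gasket squeeze under the cap of jar_c, rad of cap turn: starts at 0 in every jar, 0.3 at most, firm above 0.2, stays where left. A loose cap first turns freely by an unknown amount, up to 0.9 rad clockwise (seen from above; 0.01 N m), a tight one by 0; then the gasket gives at 0.04 to 0.06 N m; at 0.3 the cap stops hard and more turning spins the jar on its foot (about 0.1 N m)
- riser: fixed low plywood shelf, a board 340 mm (its x) by 120 mm (its y), its top 60 mm above the table, no rims. Origin: centre of its footprint at table height. It stands left or right of the tray
- tub: loose squat white tub with a snap lid, 60 mm in diameter, 54 mm high, standing somewhere along the riser; stays there. Origin: centre of its foot
- tray: fixed blue tray 310 mm (its x) by 370 mm (its y), grippy floor 4 mm above the table, rim 14 mm high. Origin: centre of its footprint. The jars, mould, cup and bottle stand on its floor
- mould: loose teal ring mould, outside diameter 70 mm, 32 mm high. Origin: centre of its foot
- cup: loose clear plastic mixing cup, empty, about 60 mm in diameter, 100 mm high. Origin: centre of its foot
- bottle: loose small white bottle with a narrow neck and black cap, 42 mm in diameter, 115 mm high; not one of the jars. Origin: centre of its foot
- spatula: loose spatula 200 mm long lying on the table beyond the tray. Origin: on it, about its middle
- scale: fixed grey bench scale with a round steel pan, 220 by 120 mm, 42 mm high, on the side of the tray that the riser is not. Origin: centre of its footprint
There are look-alikes about, which are no part of the job. What is shaped like the jar_b but turquoise is not meant.

How it is judged:
By the outcome, as a careful person would: the job done as asked, in the order asked, and still so for the second after the job is handed in, with the robot touching nothing.
It also fails if it takes over 72 s, if anything falls off the work surface, if the arm or the gripper's body presses on something with over 40 N, if the wrist force passes 120 N, or if a joint passes its speed limit or range.

## Working session

There is one attempt and no reset: what is moved stays moved. The work goes in short steps, Python scripts to look and compute and a tool call to move; the robot and the scene stay as the last step left them, time stands still between calls to the robot, and variables do not carry over. Pictures are saved under pics/ and viewed, at most 10 in all, crops included, and the job is handed in when it is done.

Besides the shell and the picture viewer there is one more tool, called as name(argument=value, ...) on one line, values as JSON. play_rows: Moves the arm, as the interface text tells. Shift numbers are shares of 0.05 m and turn numbers shares of 8 degrees, none past 1 either way. Its arguments: {"type":"object","properties":{"series":{"type":"array"},"force":{"type":"number"}},"required":["series"]}

```bash
mkdir -p pics; ls; python3 - <<'E'
from station import ctrl, imaging
import cv2
o=ctrl.get_obs();print({k:o[k] for k in('t','tool_pos','tool_rot','contact_force','wrist_torque','opening')})
for n in('scene','top'):
    im=imaging.get_image(n);cv2.imwrite(f'pics/{n}0.png',im['color']);print(n,im['fx'],im['cx'],im['cy'],im['extrinsics'])
im=imaging.get_image('wrist');print(im['fx'],im['hand_eye'])
E
```

```text
pics
{'t': 0.0, 'tool_pos': array([0.17651295, 0.59882543, 0.19684207]), 'tool_rot': array([-0.44883374, -3.10884106,  0.00315746]), 'contact_force': array([ 0.96529553, -0.23947978,  0.01546092]), 'wrist_torque': array([ 0.04735887, -0.00767497, -0.00445422]), 'opening': 0.08527104468179485}
scene 422.6826114211988 283.7145315017711 206.01871279486753 [[-0.42761507  0.90387414  0.01252597  0.24231226]
 [ 0.66540899  0.32411803 -0.6724421  -0.29364871]
 [-0.61186291 -0.27921148 -0.74004373  1.38345295]
 [ 0.          0.          0.          1.        ]]
top 468.3611955325409 269.07472832825607 209.419287069565 [[-0.02740231 -0.99923128 -0.02803487  0.02260109]
 [-0.99263458  0.03051079 -0.11724202  0.54749178]
 [ 0.11800726  0.02461568 -0.99270759  1.06270725]
 [ 0.          0.          0.          1.        ]]
341.84544130162396 [[ 1.40711829e-03 -9.62735708e-01 -2.70440340e-01  6.98251435e-02]
 [ 9.99998864e-01  1.50092183e-03 -1.40046985e-04 -5.50341944e-04]
 [ 5.40738043e-04 -2.70439835e-01  9.62736726e-01 -1.76378295e-01]
 [ 0.00000000e+00  0.00000000e+00  0.00000000e+00  1.00000000e+00]]
```

View pics/top0.png

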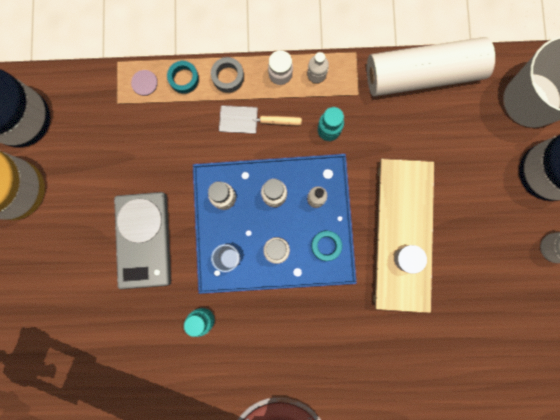

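View pics/scene0.png

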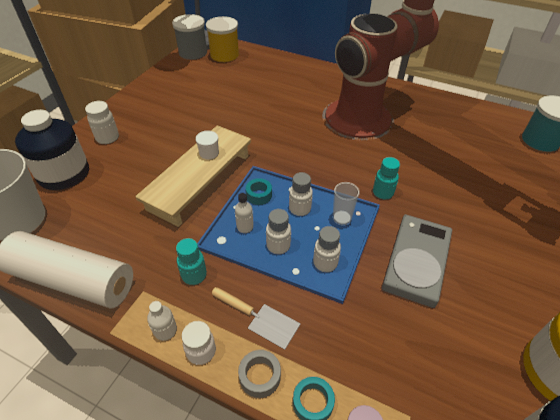

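The two views show three grey-capped white jars on the tray: top view (221,189), (274,186) and (277,248). 

Things that could be mistaken for them:
- The bottle with a black cap, at (318,194).
- The clear cup, at (226,258).
- The turquoise look-alikes, at (331,120) and (198,322), both off the tray.
- The white jar and bottle on the back board, at (280,66) and (318,66).

The riser is on the right, and the tub is at (411,260). The scene view shows the same jars at (328,238), (278,219) and (301,184). Next is one close crop to confirm the choice.

```bash
cat > h.py <<'E'
from station import ctrl, imaging
import numpy as np, cv2
from scipy.spatial.transform import Rotation as R
def ray(im,uv,o=None):
    d=np.array([(uv[0]-im['cx'])/im['fx'],(uv[1]-im['cy'])/im['fy'],1.])
    if o is None:
        E=im['extrinsics'];return -E[:3,:3].T@E[:3,3],E[:3,:3].T@d
    H=im['hand_eye'];T=R.from_rotvec(o['tool_rot']).as_matrix()
    return o['tool_pos']+T@H[:3,3],T@H[:3,:3]@d
def onz(im,uv,z,o=None):
    c,d=ray(im,uv,o);return c+d*(z-c[2])/d[2]
def proj(im,p,o=None):
    if o is None: E=im['extrinsics'];q=E[:3,:3]@p+E[:3,3]
    else:
        H=im['hand_eye'];T=R.from_rotvec(o['tool_rot']).as_matrix()
        q=H[:3,:3].T@(T.T@(np.asarray(p)-o['tool_pos'])-H[:3,3])
    return np.array([im['fx']*q[0]/q[2]+im['cx'],im['fy']*q[1]/q[2]+im['cy']])
def yaw(o): # direction of tool y (closing line) in world, deg
    m=R.from_rotvec(o['tool_rot']).as_matrix();return np.degrees(np.arctan2(m[1,1],m[0,1])),m
E
python3 - <<'E'
from h import *
im=imaging.get_image('top');c=im['color'];print(c.shape)
hsv=cv2.cvtColor(c,cv2.COLOR_BGR2HSV)
# board by wood colour
m=cv2.inRange(hsv,(12,60,140),(30,170,255));m[:, :360]=0;m[:140]=0
cs,_=cv2.findContours(m,0,2);k=max(cs,key=cv2.contourArea);r=cv2.minAreaRect(k);print('board',r,[onz(im,p,.06)[:2].round(3) for p in cv2.boxPoints(r)])
# tray
m=cv2.inRange(hsv,(100,120,50),(125,255,255))
cs,_=cv2.findContours(m,0,2)
k=max([k for k in cs],key=cv2.contourArea);r=cv2.minAreaRect(k);print('tray',r,[onz(im,p,.014)[:2].round(3) for p in cv2.boxPoints(r)])
# caps: paler grey discs: list low-saturation blobs
m=cv2.inRange(hsv,(0,0,190),(180,60,255))
for k in cv2.findContours(m,0,2)[0]:
    (x,y),q=cv2.minEnclosingCircle(k)
    if 380<x<440 and q>8: print('tub',x,y,q,onz(im,(x,y),.054+.06))
for uv in((221,189),(274,186),(277,248)): print(uv,onz(im,uv,.111).round(3))
cr=cv2.resize(c[150:320,190:440],None,fx=3.2,fy=3.2,interpolation=cv2.INTER_CUBIC);cv2.imwrite('pics/crop.png',cr)
o=ctrl.get_obs();print(yaw(o),o['t'])
E
```

```text
(420, 560, 3)
board ((405.7396240234375, 235.13046264648438), (56.03567886352539, 152.9302215576172), 1.9978798627853394) [array([ 0.313, -0.222]), array([ 0.656, -0.253]), array([ 0.647, -0.379]), array([ 0.305, -0.344])]
tray ((272.98638916015625, 223.28211975097656), (129.06068420410156, 156.00808715820312), 86.42366790771484) [array([0.667, 0.193]), array([ 0.678, -0.183]), array([ 0.372, -0.187]), array([0.359, 0.176])]
tub 412.6107177734375 258.6072692871094 14.838838577270508 [ 0.42399148 -0.2965375   0.114     ]
(221, 189) [0.587 0.109 0.111]
(274, 186) [ 0.59  -0.007  0.111]
(277, 248) [ 0.455 -0.01   0.111]
(np.float64(73.56526129803595), array([[-9.59142550e-01,  2.82922791e-01, -5.12585564e-04],
       [ 2.82923220e-01,  9.59141765e-01, -1.23551681e-03],
       [ 1.42086358e-04, -1.33005910e-03, -9.99999105e-01]])) 0.2
```

View pics/crop.png

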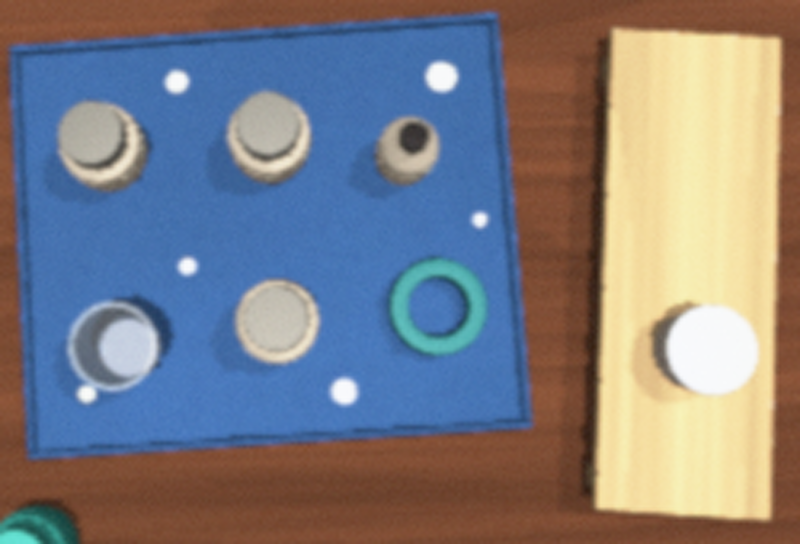

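The crop confirms three plain grey caps at crop (94,132), (268,124) and (275,319). The bottle has a black cap at (412,137). The board's corners are (612,28), (781,38), (772,520) and (596,509), and the tub's lid is at (711,350).

```bash
python3 - <<'E'
from h import *
im=imaging.get_image('top')
f=lambda x,y:(190+(x+.5)/3.2-.5,150+(y+.5)/3.2-.5)
for n,p in dict(j1=(94,132),j2=(268,124),j3=(275,319)).items(): print(n,onz(im,f(*p),.111).round(4))
B=[onz(im,f(*p),.06)[:2] for p in((612,28),(781,38),(772,520),(596,509))]
for b in B: print(b.round(4))
ce=sum(B)/4; ux=(B[0]+B[1]-B[2]-B[3]);L=np.linalg.norm(ux)/2;ux/=np.linalg.norm(ux);uy=np.array([-ux[1],ux[0]])
print('c',ce,'ux',ux,np.degrees(np.arctan2(*ux[::-1])),'L',L,'W',np.linalg.norm(B[0]-B[1]),np.linalg.norm(B[2]-B[3]))
t=onz(im,f(711,350),.114)[:2];print('tub',t,'board frame',(t-ce)@ux,(t-ce)@uy)
s=imaging.get_image('scene')
for n,p,z in(('j1',onz(im,f(94,132),.111),0),('j2',onz(im,f(268,124),.111),0),('j3',onz(im,f(275,319),.111),0),('tub',np.r_[t,.114],0)): print(n,proj(s,p).round(1))
cr=s['color'][120:280,130:400];cv2.imwrite('pics/crops.png',cv2.resize(cr,None,fx=2.9,fy=2.9,interpolation=cv2.INTER_CUBIC))
E
```

```text
j1 [0.5827 0.113  0.111 ]
j2 [ 0.5844 -0.006   0.111 ]
j3 [ 0.4519 -0.0069  0.111 ]
[ 0.6545 -0.2537]
[ 0.6432 -0.3731]
[ 0.3061 -0.3439]
[ 0.3165 -0.224 ]
c [ 0.48009074 -0.29866917] ux [ 0.99622021 -0.08686368] -4.9832024208742896 L 0.3388313366970497 W 0.11993469363938242 0.12035256406881266
tub [ 0.42314411 -0.29487012] board frame -0.05706138423319371 -0.001161903703274412
j1 [328.5 232. ]
j2 [278.5 214.4]
j3 [301.9 177.3]
tub [207.  136.6]
```

View pics/crops.png

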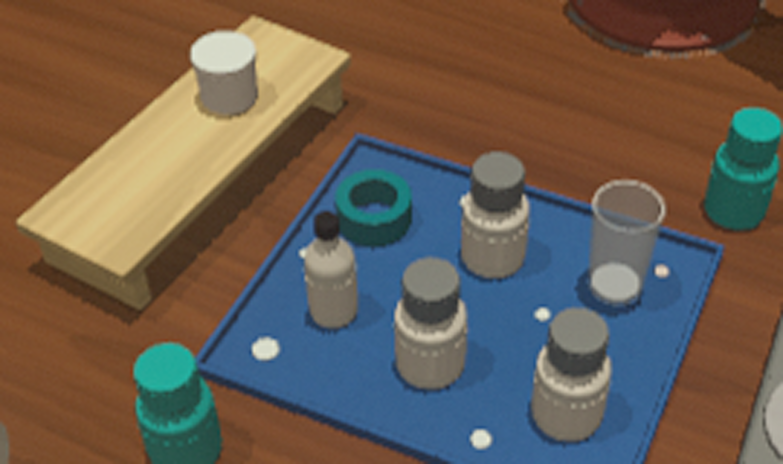

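Every check fits: the board measures 339×120 mm, and the scene reprojection agrees to about 1.5 px. 

The tub sits at s=-0.057 along the board. I'll put the jars at s=0.115, 0.035 and -0.130. First I hover over jar 1, in two calls.

play_rows(series=[[1,[-0.95,-0.64,0],[0,0,0]],[1,[-0.95,-0.64,0],[0,0,0]],[1,[-0.95,-0.64,0],[0,0,0]],[1,[-0.95,-0.64,0],[0,0,0]],[1,[-0.95,-0.64,0],[0,0,0]],[1,[-0.95,-0.64,0],[0,0,0]],[1,[-0.95,-0.64,0],[0,0,0]],[1,[-0.95,-0.64,0],[0,0,0]]], force=40)

```text
t: 1.3
tool_pos: [0.4699, 0.2448, 0.1983]
tool_rot: [0.449, 3.109, 0.001]
contact_force: [0.5, 0.9, -0.0]
opening: 0.0856
grip_force: 0.0
```

play_rows(series=[[0.8,[-0.95,-0.64,0],[0,0,0]],[0.8,[-0.95,-0.64,0],[0,0,0]],[0.8,[-0.95,-0.64,0],[0,0,0]],[0.8,[0,0,0],[0,0,0]],[0.8,[0,0,0],[0,0,0]]])

```text
t: 1.92
tool_pos: [0.5781, 0.1142, 0.1978]
tool_rot: [-0.449, -3.108, -0.0]
contact_force: [0.0, -0.7, 0.1]
opening: 0.0684
grip_force: 0.0
```

```bash
cat > w.py <<'E'
from h import *
import sys
o=ctrl.get_obs();im=imaging.get_image('wrist');c=im['color']
g=np.array([float(x) for x in sys.argv[1:3]]+[float(sys.argv[3])])
hsv=cv2.cvtColor(c,cv2.COLOR_BGR2HSV)
p=proj(im,g,o);rr=im['fx']*.022/np.linalg.norm(ray(im,p,o)[0]-g)
print('pred px',p.round(1),'r',round(rr,1),'t',o['t'])
gr=cv2.medianBlur(cv2.cvtColor(c,cv2.COLOR_BGR2GRAY),5)
h=cv2.HoughCircles(gr,cv2.HOUGH_GRADIENT,1,8,param1=80,param2=15,minRadius=int(rr*.85),maxRadius=int(rr*1.15))
m=yaw(o)[1]
if h is not None:
    for x in sorted(h[0],key=lambda q:np.hypot(q[0]-p[0],q[1]-p[1]))[:3]:
        w=onz(im,x[:2],g[2],o);d=m.T@(w-o['tool_pos']);print(x,w.round(4),'tool shares dx,dy,dz(top)',(d/.05).round(2))
        cv2.circle(c,(int(x[0]),int(x[1])),int(x[2]),(0,0,255),1)
print('yaw',yaw(o)[0],'q',o['q'].round(2),'tau',o['wrist_torque'].round(3))
if len(sys.argv)>4: cv2.imwrite('pics/'+sys.argv[4],c)
E
python3 w.py .5827 .113 .111 w1.png
```

```text
pred px [280.2 213.6] r 27.5 t 1.925
[283.5 207.5  29.3] [0.5786 0.1169 0.111 ] tool shares dx,dy,dz(top) [0.   0.06 1.74]
[280.5 198.5  29.3] [0.5708 0.1167 0.111 ] tool shares dx,dy,dz(top) [0.15 0.01 1.74]
[176.5 220.5  26. ] [0.5647 0.0313 0.111 ] tool shares dx,dy,dz(top) [-0.21 -1.67  1.74]
yaw 73.54624805991068 q [ 0.07 -0.03  1.7   0.    1.48 -1.22] tau [-0.03   0.028  0.033]
```

View pics/w1.png

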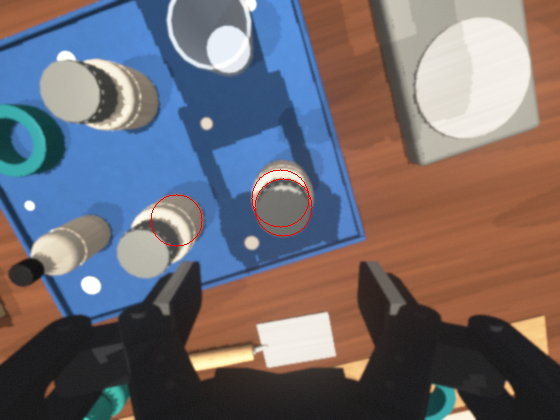

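The cap is at pixel (282,208) and its centre is at about (0.580, 0.115). I'll go down and close.

play_rows(series=[[0.8,[-0.04,0.03,0.8],[0,0,0]],[0.8,[0,0,0.8],[0,0,0]],[0.8,[0,0,0.7],[0,0,0]],[0.6,[0,0,0],[0,0,0]],[0.3,[0,0,0],[0,0,0]],[0.3,[0,0,0],[0,0,0]],[0.3,[0,0,0],[0,0,0]]], force=40)

```text
t: 2.85
tool_pos: [0.5818, 0.1151, 0.085]
tool_rot: [0.448, 3.107, 0.001]
contact_force: [0.2, -0.2, -0.3]
opening: 0.0253
grip_force: 0.0
```

```bash
cat > s.py <<'E'
from h import *
o=ctrl.get_obs();print(o['t'],o['tool_pos'].round(4),'yaw',yaw(o)[0].round(2),'F',o['contact_force'].round(2),'tau',o['wrist_torque'].round(3),'q6',o['q'][5].round(3),'e6',o['effort'][5].round(3),o['opening'].round(4),o['grip_force'].round(1))
E
python3 s.py;python3 s.py
```

```text
Traceback (most recent call last):
  File "s.py", line 2, in <module>
    o=ctrl.get_obs();print(o['t'],o['tool_pos'].round(4),'yaw',yaw(o)[0].round(2),'F',o['contact_force'].round(2),'tau',o['wrist_torque'].round(3),'q6',o['q'][5].round(3),'e6',o['effort'][5].round(3),o['opening'].round(4),o['grip_force'].round(1))
                                                                                                                                                                                                        ^^^^^^^^^^^^^^^^^^
AttributeError: 'float' object has no attribute 'round'
Traceback (most recent call last):
  File "s.py", line 2, in <module>
    o=ctrl.get_obs();print(o['t'],o['tool_pos'].round(4),'yaw',yaw(o)[0].round(2),'F',o['contact_force'].round(2),'tau',o['wrist_torque'].round(3),'q6',o['q'][5].round(3),'e6',o['effort'][5].round(3),o['opening'].round(4),o['grip_force'].round(1))
                                                                                                                                                                                                        ^^^^^^^^^^^^^^^^^^
AttributeError: 'float' object has no attribute 'round'
```

The fingers closed to the commanded 25 mm without touching anything, so they missed the 44 mm cap. I'll look before moving.

```bash
sed -i "s/o\['effort'\]\[5\].round(3),o\['opening'\].round(4),o\['grip_force'\].round(1)/float(o['effort'][5]),round(float(o['opening']),4),round(float(o['grip_force']),1)/" s.py; python3 s.py
python3 - <<'E'
from h import *
a=imaging.get_image('wrist')['color'];b=imaging.get_image('scene')['color'][130:300,220:420]
b=cv2.resize(b,(400,340),interpolation=cv2.INTER_CUBIC);a=cv2.resize(a,(400,300))
k=np.zeros((340,800,3),np.uint8);k[:300,:400]=a;k[:,400:]=b;cv2.imwrite('pics/miss.png',k)
E
```

```text
2.85 [0.5818 0.1151 0.085 ] yaw 73.57 F [ 0.21 -0.16 -0.34] tau [-0.056  0.081  0.026] q6 -1.214 e6 0.00024006147214095108 0.0253 0.0
```

View pics/miss.png

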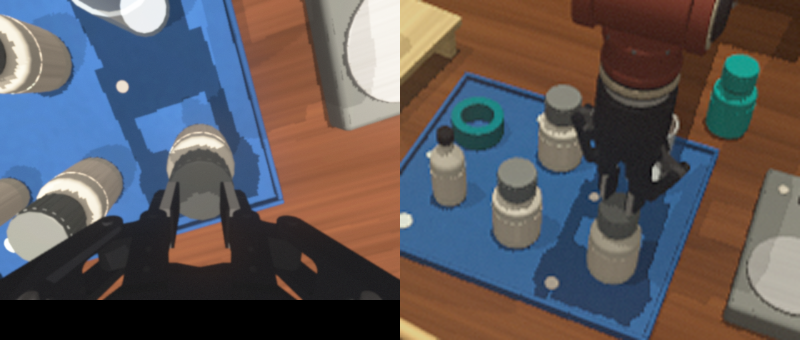

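```bash
python3 - <<'E'
from h import *
o=ctrl.get_obs();m=yaw(o)[1]
w=imaging.get_image('wrist');s=imaging.get_image('scene')
def crop(im,oo,cx,cy,hw,f):
    x0,y0=int(cx-hw),int(cy-hw);c=cv2.resize(im['color'][y0:y0+2*hw,x0:x0+2*hw],(400,400),interpolation=cv2.INTER_CUBIC)
    for P,col in((o['tool_pos'],(0,0,255)),(o['tool_pos']+m@[0,.0127,0],(0,255,255)),(o['tool_pos']+m@[0,-.0127,0],(0,255,0))):
        u=proj(im,P,oo);q=(u+.5-[x0,y0])*400/(2*hw);print(u.round(1));cv2.circle(c,(int(q[0]),int(q[1])),3,col,-1)
    return c
cv2.imwrite('pics/miss2.png',np.hstack([crop(w,o,282,255,90,1),crop(s,None,328,235,45,1)]))
E
```

```text
[280.2 248.1]
[303.2 248.1]
[257.2 248.1]
[328.4 239.5]
[333.  242.5]
[323.9 236.4]
```

View pics/miss2.png

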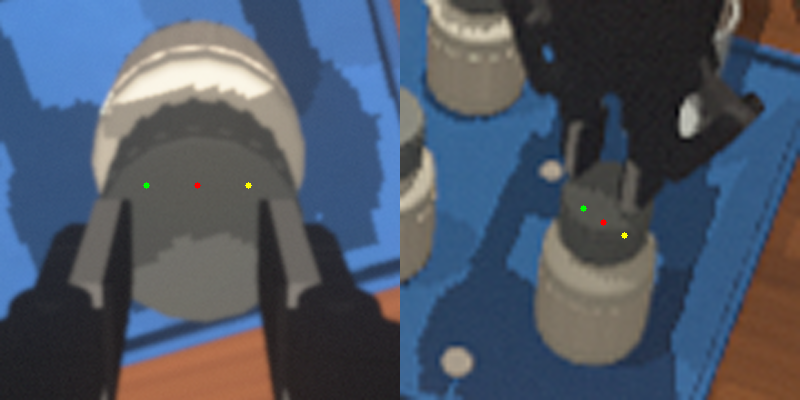

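The wrist and scene crops both show the fingertips just above the cap top. In the scene crop, the tips' midpoint is at (601,190) and the projected TCP is at (603,222). That puts the real tips about 24 mm behind the reported TCP, and xy is centred. I'll open, go lower and close, watching the force.

play_rows(series=[[0.85,[0,0,0],[0,0,0]],[0.85,[0,0,0],[0,0,0]],[0.85,[0,0,0],[0,0,0]],[0.85,[0,0,0.25],[0,0,0]],[0.85,[0,0,0.2],[0,0,0]],[0.5,[0,0,0],[0,0,0]],[0.3,[0,0,0],[0,0,0]],[0.3,[0,0,0],[0,0,0]]], force=40)

```text
t: 4.05
tool_pos: [0.5806, 0.115, 0.0603]
tool_rot: [-0.449, -3.109, -0.0]
contact_force: [0.8, 1.2, -3.2]
opening: 0.0423
grip_force: 41.2
```

```bash
python3 s.py
```

```text
4.05 [0.5806 0.115  0.0603] yaw 73.57 F [ 0.84  1.18 -3.22] tau [ 0.127 -0.076  0.034] q6 -1.214 e6 0.004024820518679917 0.0423 41.2
```

Gripped: 42.3 mm opening, 41 N. Now the twist. Clockwise from above is +tool z, and I'll read the torque as I go.

play_rows(series=[[0.3,[0,0,0],[0,0,0.5]],[0.3,[0,0,0],[0,0,0.5]]])

```text
t: 4.3
tool_pos: [0.5805, 0.1144, 0.0603]
tool_rot: [-0.668, -3.07, 0.002]
contact_force: [1.0, -1.1, -3.1]
opening: 0.0423
grip_force: 41.2
```

```bash
python3 s.py
```

```text
4.3 [0.5805 0.1144 0.0603] yaw 65.45 F [ 0.98 -1.09 -3.07] tau [-0.27  -0.083  0.024] q6 -1.072 e6 -0.43822375126183033 0.0423 41.2
```

play_rows(series=[[0.3,[0,0,0],[0,0,0.5]],[0.3,[0,0,0],[0,0,0.5]]])

```text
t: 4.55
tool_pos: [0.5805, 0.1143, 0.0603]
tool_rot: [-0.88, -3.016, 0.002]
contact_force: [0.3, -0.9, -2.1]
opening: 0.0422
grip_force: 41.2
```

```bash
python3 s.py
```

```text
4.55 [0.5805 0.1143 0.0603] yaw 57.45 F [ 0.26 -0.89 -2.12] tau [-0.228  0.014  0.076] q6 -0.933 e6 -0.43499414809048176 0.0422 41.2
```

play_rows(series=[[0.3,[0,0,0],[0,0,0.5]],[0.3,[0,0,0],[0,0,0.5]]])

```text
t: 4.8
tool_pos: [0.5804, 0.1143, 0.0603]
tool_rot: [-1.089, -2.947, 0.002]
contact_force: [-1.0, -1.2, -2.9]
opening: 0.0423
grip_force: 41.2
```

```bash
python3 s.py
```

```text
4.8 [0.5804 0.1143 0.0603] yaw 49.45 F [-0.98 -1.25 -2.87] tau [-0.325  0.033  0.02 ] q6 -0.793 e6 -0.43262642808258533 0.0423 41.2
```

play_rows(series=[[0.3,[0,0,0],[0,0,0.5]],[0.3,[0,0,0],[0,0,0.5]]])

```text
t: 5.05
tool_pos: [0.5803, 0.1143, 0.0602]
tool_rot: [-1.291, -2.863, 0.003]
contact_force: [-0.0, -1.4, -2.5]
opening: 0.0423
grip_force: 41.2
```

```bash
python3 s.py
```

```text
5.05 [0.5803 0.1143 0.0602] yaw 41.45 F [-0.04 -1.36 -2.51] tau [-0.275  0.116  0.008] q6 -0.654 e6 -0.43039681389927864 0.0423 41.2
```

play_rows(series=[[0.3,[0,0,0],[0,0,0.5]],[0.3,[0,0,0],[0,0,0.5]]])

```text
t: 5.3
tool_pos: [0.5801, 0.1143, 0.0602]
tool_rot: [-1.488, -2.766, 0.003]
contact_force: [-1.9, -0.8, -2.1]
opening: 0.0424
grip_force: 41.2
```

```bash
python3 s.py
```

```text
5.3 [0.5801 0.1143 0.0602] yaw 33.45 F [-1.95 -0.83 -2.11] tau [-0.318  0.199  0.079] q6 -0.514 e6 -0.42790504172444344 0.0424 41.2
```

play_rows(series=[[0.3,[0,0,0],[0,0,0.5]],[0.3,[0,0,0],[0,0,0.5]]])

```text
t: 5.55
tool_pos: [0.5801, 0.1143, 0.0602]
tool_rot: [-1.677, -2.656, 0.003]
contact_force: [0.1, -1.1, -1.3]
opening: 0.0423
grip_force: 41.2
```

```bash
python3 s.py
```

```text
5.55 [0.5801 0.1143 0.0602] yaw 25.45 F [ 0.11 -1.12 -1.34] tau [-0.272  0.266  0.06 ] q6 -0.374 e6 -0.4253076855093241 0.0423 41.2
```

play_rows(series=[[0.3,[0,0,0],[0,0,0.5]],[0.3,[0,0,0],[0,0,0.5]]])

```text
t: 5.8
tool_pos: [0.5799, 0.1143, 0.0602]
tool_rot: [-1.858, -2.532, 0.003]
contact_force: [-1.3, -1.2, -1.2]
opening: 0.0422
grip_force: 41.3
```

```bash
python3 s.py
```

```text
5.8 [0.5799 0.1143 0.0602] yaw 17.45 F [-1.29 -1.23 -1.23] tau [-0.276  0.301  0.036] q6 -0.235 e6 -0.42286936193704605 0.0422 41.3
```

Single readings are too noisy (about 0.03 N m) to tell free from firm. The remaining 16° brings the turn to 1.26 rad, which covers the worst-case 1.2. I'll then average the torque.

play_rows(series=[[0.3,[0,0,0],[0,0,0.6]],[0.3,[0,0,0],[0,0,0.6]],[0.3,[0,0,0],[0,0,0.6]],[0.3,[0,0,0],[0,0,0.3]]])

```text
t: 6.3
tool_pos: [0.5798, 0.1145, 0.0602]
tool_rot: [-2.207, -2.234, 0.004]
contact_force: [-1.7, -1.6, -2.6]
opening: 0.0422
grip_force: 41.3
```

```bash
cat > tq.py <<'E'
from h import *
v=[]
for i in range(8): v.append(ctrl.get_obs());imaging.get_image('top')
t=np.array([o['wrist_torque'] for o in v]);print('tau',t.mean(0).round(3),'sd',t.std(0).round(3),'e6',[round(float(o['effort'][5]),3) for o in v[::4]])
E
python3 s.py; python3 tq.py
```

```text
6.3 [0.5798 0.1145 0.0602] yaw 0.69 F [-1.69 -1.62 -2.56] tau [-0.138  0.421  0.01 ] q6 0.058 e6 -0.1753827603533864 0.0422 41.3
tau [-0.119  0.312  0.019] sd [0.036 0.095 0.023] e6 [-0.175, 0.032]
```

The torque is low, so I'll check directly for the hard stop: turning further should read about 0.1 N m.

play_rows(series=[[0.3,[0,0,0],[0,0,0.6]],[0.3,[0,0,0],[0,0,0.6]]])

```text
t: 6.95
tool_pos: [0.5808, 0.115, 0.0603]
tool_rot: [2.388, 2.041, 0.0]
contact_force: [0.1, -0.0, -4.6]
opening: 0.0421
grip_force: 41.1
```

```bash
python3 s.py
```

```text
6.95 [0.5808 0.115  0.0603] yaw -8.98 F [ 0.09 -0.05 -4.6 ] tau [-0.057  0.096  0.046] q6 0.226 e6 -0.5448534339666367 0.0421 41.1
```

play_rows(series=[[0.3,[0,0,0],[0,0,0.6]]])

```text
t: 7.08
tool_pos: [0.5808, 0.115, 0.0603]
tool_rot: [2.472, 1.939, 0.0]
contact_force: [-0.2, -0.2, -4.1]
opening: 0.0422
grip_force: 41.1
```

```bash
python3 s.py
```

```text
7.075 [0.5808 0.115  0.0603] yaw -13.78 F [-0.17 -0.19 -4.15] tau [-0.011  0.063 -0.01 ] q6 0.31 e6 -0.5438505113124847 0.0422 41.1
```

play_rows(series=[[0.3,[0,0,0],[0,0,0.6]]])

```text
t: 7.2
tool_pos: [0.5808, 0.115, 0.0603]
tool_rot: [2.551, 1.834, 0.0]
contact_force: [-0.7, -0.1, -3.8]
opening: 0.0422
grip_force: 41.1
```

```bash
python3 s.py
```

```text
7.2 [0.5808 0.115  0.0603] yaw -18.58 F [-0.68 -0.15 -3.79] tau [-0.082  0.041 -0.023] q6 0.394 e6 -0.5441841669380665 0.0422 41.1
```

play_rows(series=[[0.3,[0,0,0],[0,0,0.6]]])

```text
t: 7.32
tool_pos: [0.5807, 0.115, 0.0603]
tool_rot: [-2.625, -1.725, -0.0]
contact_force: [0.6, -0.7, -4.9]
opening: 0.0421
grip_force: 41.1
```

```bash
python3 s.py
```

```text
7.325 [0.5807 0.115  0.0603] yaw -23.38 F [ 0.63 -0.75 -4.87] tau [-0.076  0.121 -0.012] q6 0.478 e6 -0.5428675375878811 0.0421 41.1
```

The torque is about zero, and Fz reads -3 to -5 N. The closing grip has taken the jar's weight, so the whole jar turns with the cap and nothing is screwed down. I need to press the jar lightly onto the tray before twisting.

play_rows(series=[[0.3,[0,0,0.03],[0,0,0]],[0.3,[0,0,0],[0,0,0]]])

```text
t: 7.58
tool_pos: [0.5814, 0.1149, 0.0601]
tool_rot: [2.622, 1.73, 0.002]
contact_force: [-1.6, -0.7, 1.9]
opening: 0.0423
grip_force: 41.6
```

play_rows(series=[[0.3,[0,0,0.03],[0,0,0]],[0.3,[0,0,0],[0,0,0]]])

```text
t: 7.82
tool_pos: [0.5817, 0.1148, 0.0599]
tool_rot: [2.622, 1.729, 0.002]
contact_force: [-4.5, -2.0, 8.8]
opening: 0.0424
grip_force: 42.3
```

Now it is pressing with 8.8 N, so I'll twist again, reading the torque.

play_rows(series=[[0.3,[0,0,0],[0,0,0.5]],[0.3,[0,0,0],[0,0,0.5]]])

```text
t: 8.07
tool_pos: [0.582, 0.1148, 0.06]
tool_rot: [2.737, 1.539, 0.003]
contact_force: [-2.7, -1.7, 8.1]
opening: 0.0426
grip_force: 42.2
```

```bash
python3 s.py
```

```text
8.075 [0.582  0.1148 0.06  ] yaw -31.31 F [-2.72 -1.72  8.11] tau [-0.179  0.738  0.081] q6 0.616 e6 -0.416768454015255 0.0426 42.2
```

play_rows(series=[[0.3,[0,0,0],[0,0,0.5]],[0.3,[0,0,0],[0,0,0.5]]])

```text
t: 8.32
tool_pos: [0.5818, 0.115, 0.0599]
tool_rot: [2.839, 1.345, 0.003]
contact_force: [-4.5, -1.2, 7.4]
opening: 0.0423
grip_force: 42.2
```

```bash
python3 s.py
```

```text
8.325 [0.5818 0.115  0.0599] yaw -39.31 F [-4.5  -1.18  7.42] tau [-0.005  0.915  0.136] q6 0.756 e6 -0.3418999817222357 0.0423 42.2
```

play_rows(series=[[0.3,[0,0,0],[0,0,0.5]],[0.3,[0,0,0],[0,0,0.5]]])

```text
t: 8.57
tool_pos: [0.5819, 0.1155, 0.0599]
tool_rot: [-2.926, -1.144, -0.004]
contact_force: [-2.8, 0.9, 8.4]
opening: 0.0425
grip_force: 42.2
```

```bash
python3 s.py
```

```text
8.575 [0.5819 0.1155 0.0599] yaw -47.3 F [-2.77  0.92  8.35] tau [0.26  0.737 0.111] q6 0.895 e6 -0.33599711023271084 0.0425 42.2
```

play_rows(series=[[0.3,[0,0,0],[0,0,0.5]],[0.3,[0,0,0],[0,0,0.5]]])

```text
t: 8.82
tool_pos: [0.5821, 0.1156, 0.0599]
tool_rot: [-2.998, -0.937, -0.005]
contact_force: [-2.8, 0.6, 6.6]
opening: 0.0422
grip_force: 42.1
```

```bash
python3 s.py
```

```text
8.825 [0.5821 0.1156 0.0599] yaw -55.31 F [-2.76  0.59  6.64] tau [0.317 0.553 0.105] q6 1.035 e6 -0.34235062077641487 0.0422 42.1
```

The torque has stepped up to about 0.11 N m, which looks like the hard stop. Another 40° makes 1.26 rad under pressure, so the cap is firm whichever jar this is.

play_rows(series=[[0.3,[0,0,0],[0,0,0.8]],[0.3,[0,0,0],[0,0,0.8]],[0.3,[0,0,0],[0,0,0.8]],[0.3,[0,0,0],[0,0,0.8]],[0.3,[0,0,0],[0,0,0.8]]])

```text
t: 9.45
tool_pos: [0.5825, 0.1158, 0.0599]
tool_rot: [-3.139, -0.072, -0.006]
contact_force: [-1.5, 1.3, 6.1]
opening: 0.0426
grip_force: 42.0
```

```bash
python3 s.py
```

```text
9.45 [0.5825 0.1158 0.0599] yaw -87.39 F [-1.55  1.28  6.1 ] tau [0.415 0.347 0.091] q6 1.595 e6 -0.6293115578591824 0.0426 42.0
```

play_rows(series=[[0.3,[0,0,0],[0,0,0.5]],[0.3,[0,0,0],[0,0,0.5]]])

```text
t: 9.7
tool_pos: [0.5826, 0.1159, 0.0599]
tool_rot: [-3.136, 0.145, -0.007]
contact_force: [-1.8, 2.2, 6.1]
opening: 0.0422
grip_force: 42.0
```

```bash
python3 s.py
```

```text
9.7 [0.5826 0.1159 0.0599] yaw -95.31 F [-1.81  2.23  6.06] tau [0.41  0.203 0.039] q6 1.733 e6 -0.354994498193264 0.0422 42.0
```

Since the step, the torque has averaged about 0.10 N m, so the cap is at its hard stop. Jar 1 is firm. I'll lift it and carry it to (0.595, -0.309).

play_rows(series=[[0.3,[0,0,-0.5],[0,0,0]],[0.3,[0,0,-1],[0,0,0]],[0.3,[0,0,-1],[0,0,0]],[0.3,[0,0,-0.6],[0,0,0]],[0.3,[0.1,0.5,0],[0,0,0]],[0.3,[0.1,0.9,0],[0,0,0]],[0.3,[0.1,0.9,0],[0,0,0]],[0.3,[0.1,0.9,0],[0,0,0]]])

```text
t: 10.7
tool_pos: [0.5857, -0.0472, 0.2112]
tool_rot: [-3.138, 0.141, 0.001]
contact_force: [1.1, -0.1, -4.4]
opening: 0.0422
grip_force: 42.6
```

play_rows(series=[[0.3,[0.1,0.9,0],[0,0,0]],[0.3,[0.1,0.9,0],[0,0,0]],[0.3,[0.1,0.9,0],[0,0,0]],[0.3,[0.1,0.9,0],[0,0,0]],[0.3,[0.1,0.9,0],[0,0,0]],[0.3,[0.1,0.7,0],[0,0,0]],[0.3,[0,0,0],[0,0,0]]])

```text
t: 11.58
tool_pos: [0.5915, -0.3102, 0.2107]
tool_rot: [-3.138, 0.147, 0.002]
contact_force: [-0.7, 1.0, -4.5]
opening: 0.0424
grip_force: 42.8
```

```bash
python3 s.py
```

```text
11.575 [ 0.5915 -0.3102  0.2107] yaw -95.38 F [-0.68  1.02 -4.48] tau [ 0.196 -0.088  0.031] q6 1.071 e6 -0.06613732315599918 0.0424 42.8
```

play_rows(series=[[0.3,[0.05,-0.03,0.7],[0,0,0]],[0.3,[0,0,0.7],[0,0,0]],[0.3,[0,0,0.35],[0,0,0]],[0.3,[0,0,0.06],[0,0,0]],[0.3,[0,0,0.05],[0,0,0]],[0.3,[0,0,0],[0,0,0]]])

```text
t: 12.32
tool_pos: [0.5957, -0.3071, 0.1214]
tool_rot: [3.137, -0.143, 0.004]
contact_force: [-0.3, 0.5, -4.8]
opening: 0.0422
grip_force: 42.7
```

play_rows(series=[[0.3,[0,0,0.06],[0,0,0]],[0.3,[0,0,0.03],[0,0,0]],[0.3,[0,0,0],[0,0,0]]])

```text
t: 12.7
tool_pos: [0.5954, -0.3071, 0.1163]
tool_rot: [3.137, -0.144, 0.002]
contact_force: [-1.2, 0.2, -1.6]
opening: 0.0422
grip_force: 43.1
```

play_rows(series=[[0.3,[0,0,0.03],[0,0,0]],[0.3,[0,0,0],[0,0,0]],[0.75,[0,0,0],[0,0,0]],[0.75,[0,0,0],[0,0,0]],[0.75,[0,0,0],[0,0,0]],[0.75,[0,0,-0.5],[0,0,0]],[0.75,[0,0,-0.6],[0,0,0]],[0.75,[0,0,-0.6],[0,0,0]]])

```text
t: 13.7
tool_pos: [0.5947, -0.3065, 0.199]
tool_rot: [-3.138, 0.143, 0.001]
contact_force: [0.6, -0.0, 0.6]
opening: 0.0641
grip_force: 0.0
```

play_rows(series=[[0.75,[-0.11,-0.85,0],[0,0,0]],[0.75,[-0.11,-0.85,0],[0,0,0]],[0.75,[-0.11,-0.85,0],[0,0,0]],[0.75,[-0.11,-0.85,0],[0,0,0]],[0.75,[-0.11,-0.85,0],[0,0,0]],[0.75,[-0.11,-0.85,0],[0,0,0]],[0.75,[-0.11,-0.88,0],[0,0,0]],[0.75,[0,0,0],[0,0,-1]]])

```text
t: 14.7
tool_pos: [0.5834, -0.0025, 0.1985]
tool_rot: [-3.14, -0.088, 0.0]
contact_force: [-0.5, -0.3, 0.3]
opening: 0.0639
grip_force: 0.0
```

play_rows(series=[[0.75,[0,0,0],[0,0,-1]],[0.75,[0,0,0],[0,0,-1]],[0.75,[0,0,0],[0,0,-1]],[0.75,[0,0,0],[0,0,-1]],[0.75,[0,0,0],[0,0,-1]],[0.75,[0,0,0],[0,0,-1]],[0.75,[0,0,0],[0,0,-1]],[0.75,[0,0,0],[0,0,-1]]])

```text
t: 15.7
tool_pos: [0.5837, -0.0053, 0.1984]
tool_rot: [-2.619, -1.735, 0.0]
contact_force: [-0.1, -0.0, 0.0]
opening: 0.0639
grip_force: 0.0
```

play_rows(series=[[0.75,[0,0,0],[0,0,-1]],[0.75,[0,0,0],[0,0,0]]])

```text
t: 15.95
tool_pos: [0.5837, -0.0054, 0.1984]
tool_rot: [-2.498, -1.905, 0.0]
contact_force: [-0.7, -0.3, 0.2]
opening: 0.0641
grip_force: 0.0
```

```bash
python3 w.py .5844 -.006 .111 w2.png; python3 s.py; python3 -c "
from h import *
t=imaging.get_image('top')
cv2.imwrite('pics/t2.png',t['color'])
c=cv2.imread('pics/w2.png');k=cv2.resize(t['color'][150:330,360:460],(333,600));cv2.imwrite('pics/j2.png',np.hstack([k,cv2.copyMakeBorder(cv2.resize(c,(460,345)),0,255,0,0,0)]))"
```

```text
pred px [281.9 205.7] r 27.6 t 15.95
[281.5 202.5  29.3] [ 0.5848 -0.0034  0.111 ] tool shares dx,dy,dz(top) [0.04 0.01 1.75]
[282.5 210.5  29.3] [ 0.5838 -0.01    0.111 ] tool shares dx,dy,dz(top) [-0.09  0.03  1.75]
[280.5 186.5  29.3] [0.5874 0.0093 0.111 ] tool shares dx,dy,dz(top) [ 0.3  -0.01  1.75]
yaw -15.326233777143955 q [-0.14 -0.04  1.71  0.    1.48  0.13] tau [0.02  0.03  0.033]
16.0 [ 0.5837 -0.0053  0.1985] yaw -15.37 F [-0.06  0.52  0.05] tau [-0.004  0.014 -0.018] q6 0.132 e6 -0.06693673320114613 0.064 0.0
```

View pics/j2.png

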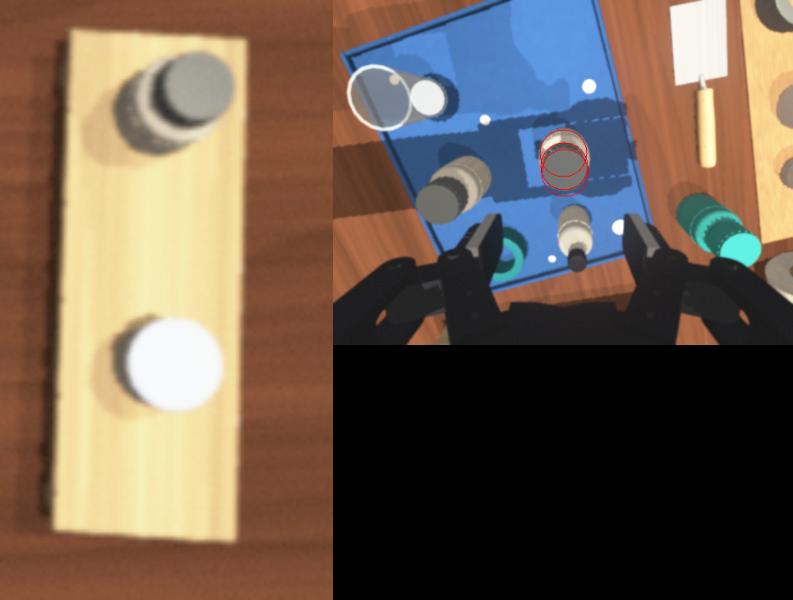

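Jar 1 stands upright at the far end of the board, with its foot at about (150,120) in the left panel, and the tub is untouched. The wrist panel has jar 2's cap at (563,168), and the TCP is already centred over it to 1–2 mm. I'll go down and grip.

play_rows(series=[[0.75,[0.01,0.02,0.8],[0,0,0]],[0.75,[0,0,0.8],[0,0,0]],[0.75,[0,0,0.7],[0,0,0]],[0.75,[0,0,0.47],[0,0,0]],[0.75,[0,0,0],[0,0,0]],[0.5,[0,0,0],[0,0,0]],[0.3,[0,0,0],[0,0,0]],[0.3,[0,0,0],[0,0,0]]])

```text
t: 17.05
tool_pos: [0.586, -0.0053, 0.062]
tool_rot: [2.495, 1.906, 0.003]
contact_force: [-0.8, 0.5, 4.2]
opening: 0.0424
grip_force: 41.6
```

play_rows(series=[[0.3,[0,0,0.03],[0,0,0]],[0.3,[0,0,0.02],[0,0,0]],[0.3,[0,0,0],[0,0,0]]])

```text
t: 17.42
tool_pos: [0.5866, -0.0053, 0.0619]
tool_rot: [2.494, 1.906, 0.003]
contact_force: [-7.1, 0.2, 15.2]
opening: 0.0424
grip_force: 42.7
```

```bash
python3 s.py
```

```text
17.425 [ 0.5866 -0.0053  0.0619] yaw -15.23 F [-7.07  0.24 15.24] tau [ 0.182  1.234 -0.028] q6 0.13 e6 -0.010605969582684338 0.0424 42.7
```

play_rows(series=[[0.3,[0,0,-0.02],[0,0,0]],[0.3,[0,0,0],[0,0,0.5]],[0.3,[0,0,0],[0,0,0.5]]])

```text
t: 17.8
tool_pos: [0.5864, -0.0053, 0.0619]
tool_rot: [2.623, 1.724, 0.004]
contact_force: [-3.6, 0.3, 10.1]
opening: 0.0426
grip_force: 42.3
```

```bash
python3 s.py
```

```text
17.8 [ 0.5864 -0.0053  0.0619] yaw -23.36 F [-3.64  0.29 10.14] tau [0.088 0.746 0.014] q6 0.272 e6 -0.4515197407454252 0.0426 42.3
```

play_rows(series=[[0.3,[0,0,0],[0,0,0.5]],[0.3,[0,0,0],[0,0,0.5]]])

```text
t: 18.05
tool_pos: [0.5865, -0.0054, 0.0619]
tool_rot: [2.737, 1.537, 0.004]
contact_force: [-3.8, 0.5, 11.2]
opening: 0.0424
grip_force: 42.3
```

```bash
python3 s.py
```

```text
18.05 [ 0.5865 -0.0054  0.0619] yaw -31.36 F [-3.83  0.49 11.18] tau [ 0.063  0.641 -0.   ] q6 0.411 e6 -0.44994416646659374 0.0424 42.3
```

play_rows(series=[[0.3,[0,0,0],[0,0,0.5]],[0.3,[0,0,0],[0,0,0.5]]])

```text
t: 18.3
tool_pos: [0.5866, -0.0054, 0.0619]
tool_rot: [2.838, 1.343, 0.005]
contact_force: [-3.1, 0.6, 9.9]
opening: 0.0426
grip_force: 42.2
```

```bash
python3 s.py
```

```text
18.3 [ 0.5866 -0.0054  0.0619] yaw -39.36 F [-3.08  0.61  9.89] tau [0.099 0.645 0.019] q6 0.551 e6 -0.4492688924074173 0.0426 42.2
```

play_rows(series=[[0.3,[0,0,0],[0,0,0.5]],[0.3,[0,0,0],[0,0,0.5]]])

```text
t: 18.55
tool_pos: [0.5866, -0.0055, 0.0619]
tool_rot: [2.925, 1.141, 0.005]
contact_force: [-4.2, -0.3, 9.7]
opening: 0.0424
grip_force: 42.2
```

```bash
python3 s.py
```

```text
18.55 [ 0.5866 -0.0055  0.0619] yaw -47.36 F [-4.17 -0.34  9.73] tau [-0.054  0.52  -0.002] q6 0.691 e6 -0.4489279445260763 0.0424 42.2
```

play_rows(series=[[0.3,[0,0,0],[0,0,0.5]],[0.3,[0,0,0],[0,0,0.5]]])

```text
t: 18.8
tool_pos: [0.5867, -0.0056, 0.0619]
tool_rot: [2.997, 0.935, 0.006]
contact_force: [-2.1, 0.4, 9.8]
opening: 0.0421
grip_force: 42.2
```

```bash
python3 s.py
```

```text
18.8 [ 0.5867 -0.0056  0.0619] yaw -55.36 F [-2.12  0.4   9.81] tau [-0.033  0.523  0.038] q6 0.83 e6 -0.4481443203985691 0.0421 42.2
```

The torque is about 0.01 N m and joint 6 effort is steady at -0.449, so this cap is loose and turning freely. I'll continue.

play_rows(series=[[0.3,[0,0,0],[0,0,0.5]],[0.3,[0,0,0],[0,0,0.5]]])

```text
t: 19.05
tool_pos: [0.5867, -0.0057, 0.0619]
tool_rot: [3.055, 0.723, 0.006]
contact_force: [-3.8, -0.5, 9.8]
opening: 0.0426
grip_force: 42.2
```

```bash
python3 s.py
```

```text
19.05 [ 0.5867 -0.0057  0.0619] yaw -63.36 F [-3.81 -0.52  9.78] tau [-0.103  0.501  0.012] q6 0.97 e6 -0.4472748935222626 0.0426 42.2
```

play_rows(series=[[0.3,[0,0,0],[0,0,0.5]],[0.3,[0,0,0],[0,0,0.5]]])

```text
t: 19.3
tool_pos: [0.5868, -0.0058, 0.0619]
tool_rot: [3.098, 0.509, 0.006]
contact_force: [-3.4, 0.2, 10.2]
opening: 0.0426
grip_force: 42.2
```

```bash
python3 s.py
```

```text
19.3 [ 0.5868 -0.0058  0.0619] yaw -71.35 F [-3.44  0.18 10.15] tau [-0.203  0.485  0.055] q6 1.109 e6 -0.4081443976610899 0.0426 42.2
```

play_rows(series=[[0.3,[0,0,0],[0,0,0.5]],[0.3,[0,0,0],[0,0,0.5]]])

```text
t: 19.55
tool_pos: [0.5868, -0.0059, 0.0619]
tool_rot: [3.126, 0.291, 0.006]
contact_force: [-2.6, -1.2, 10.0]
opening: 0.0423
grip_force: 42.2
```

```bash
python3 s.py
```

```text
19.55 [ 0.5868 -0.0059  0.0619] yaw -79.35 F [-2.63 -1.23 10.01] tau [-0.248  0.495  0.038] q6 1.249 e6 -0.40731925517320633 0.0423 42.2
```

play_rows(series=[[0.3,[0,0,0],[0,0,0.5]],[0.3,[0,0,0],[0,0,0.5]]])

```text
t: 19.8
tool_pos: [0.5872, -0.0057, 0.0619]
tool_rot: [3.139, 0.073, 0.008]
contact_force: [-1.9, -0.0, 8.4]
opening: 0.0425
grip_force: 42.0
```

```bash
python3 s.py
```

```text
19.8 [ 0.5872 -0.0057  0.0619] yaw -87.35 F [-1.92 -0.05  8.39] tau [-0.024  0.177  0.116] q6 1.389 e6 -0.3338624630123377 0.0425 42.0
```

play_rows(series=[[0.3,[0,0,0],[0,0,0.5]],[0.3,[0,0,0],[0,0,0.5]]])

```text
t: 20.05
tool_pos: [0.5875, -0.0057, 0.0619]
tool_rot: [3.137, -0.146, 0.009]
contact_force: [0.3, 1.1, 7.9]
opening: 0.0425
grip_force: 42.0
```

```bash
python3 s.py
```

```text
20.05 [ 0.5875 -0.0057  0.0619] yaw -95.34 F [0.29 1.09 7.89] tau [-0.111  0.109  0.133] q6 1.528 e6 -0.32921282574534416 0.0425 42.0
```

This shows the free, gasket and hard-stop phases clearly (effort -0.448 → -0.408 → -0.333). Jar 1 ended at the same levels. Jar 2 is firm, so I'll carry it to (0.515, -0.302).

play_rows(series=[[0.3,[0,0,-0.5],[0,0,0]],[0.3,[0,0,-1],[0,0,0]],[0.3,[0,0,-1],[0,0,0]],[0.3,[0,0,-0.5],[0,0,0]],[0.3,[-0.1,0.5,0],[0,0,0]],[0.3,[-0.14,0.9,0],[0,0,0]],[0.3,[-0.13,0.9,0],[0,0,0]],[0.3,[-0.13,0.9,0],[0,0,0]]])

```text
t: 21.05
tool_pos: [0.5443, -0.1631, 0.2072]
tool_rot: [-3.138, 0.143, 0.002]
contact_force: [1.6, 0.4, -4.1]
opening: 0.0423
grip_force: 42.4
```

play_rows(series=[[0.3,[-0.13,0.9,0],[0,0,0]],[0.3,[-0.13,0.9,0],[0,0,0]],[0.3,[-0.13,0.7,0],[0,0,0]],[0.3,[0,0.33,0],[0,0,0]],[0.3,[0,0,0.6],[0,0,0]],[0.3,[0,0,0.6],[0,0,0]],[0.3,[0,0,0.3],[0,0,0]],[0.3,[0,0,0],[0,0,0]]])

```text
t: 22.05
tool_pos: [0.5123, -0.3002, 0.1318]
tool_rot: [-3.136, 0.142, 0.005]
contact_force: [0.3, 0.1, -4.4]
opening: 0.0423
grip_force: 42.4
```

play_rows(series=[[0.3,[0.05,0.02,0.12],[0,0,0]],[0.3,[0,0,0.08],[0,0,0]],[0.3,[0,0,0.05],[0,0,0]],[0.3,[0,0,0],[0,0,0]]])

```text
t: 22.55
tool_pos: [0.5154, -0.3025, 0.1211]
tool_rot: [-3.138, 0.143, 0.0]
contact_force: [-0.7, -1.3, -4.5]
opening: 0.0424
grip_force: 42.5
```

play_rows(series=[[0.3,[0,0,0.04],[0,0,0]],[0.3,[0,0,0.03],[0,0,0]],[0.3,[0,0,0],[0,0,0]]])

```text
t: 22.92
tool_pos: [0.5157, -0.3027, 0.1182]
tool_rot: [3.138, -0.143, 0.001]
contact_force: [-1.1, 1.2, -1.9]
opening: 0.0421
grip_force: 42.8
```

play_rows(series=[[0.3,[0,0,0.03],[0,0,0]],[0.3,[0,0,0],[0,0,0]],[0.75,[0,0,0],[0,0,0]],[0.75,[0,0,0],[0,0,0]],[0.75,[0,0,0],[0,0,0]],[0.75,[0,0,-0.5],[0,0,0]],[0.75,[0,0,-0.6],[0,0,0]],[0.75,[0,0,-0.6],[0,0,0]]])

```text
t: 23.92
tool_pos: [0.5153, -0.3026, 0.2016]
tool_rot: [-3.138, 0.144, 0.001]
contact_force: [-0.3, 0.2, -0.1]
opening: 0.0644
grip_force: 0.0
```

play_rows(series=[[0.75,[-0.26,-0.83,0],[0,0,0]],[0.75,[-0.26,-0.83,0],[0,0,0]],[0.75,[-0.26,-0.83,0],[0,0,0]],[0.75,[-0.26,-0.83,0],[0,0,0]],[0.75,[-0.26,-0.83,0],[0,0,0]],[0.75,[-0.26,-0.83,0],[0,0,0]],[0.75,[-0.26,-0.79,0],[0,0,0]],[0.75,[0,0,0],[0,0,-1]]])

```text
t: 24.92
tool_pos: [0.4506, -0.0048, 0.201]
tool_rot: [-3.14, -0.088, -0.001]
contact_force: [-0.2, 0.2, 0.6]
opening: 0.0644
grip_force: 0.0
```

play_rows(series=[[0.75,[0,0,0],[0,0,-1]],[0.75,[0,0,0],[0,0,-1]],[0.75,[0,0,0],[0,0,-1]],[0.75,[0,0,0],[0,0,-1]],[0.75,[0,0,0],[0,0,-1]],[0.75,[0,0,0],[0,0,-1]],[0.75,[0,0,0],[0,0,-1]],[0.75,[0,0,0],[0,0,-1]]])

```text
t: 25.92
tool_pos: [0.4511, -0.007, 0.201]
tool_rot: [2.619, 1.734, 0.0]
contact_force: [-0.2, -0.0, 0.9]
opening: 0.0641
grip_force: 0.0
```

play_rows(series=[[0.75,[0,0,0],[0,0,-1]],[0.75,[0,0,0],[0,0,0]]])

```text
t: 26.18
tool_pos: [0.4511, -0.007, 0.201]
tool_rot: [2.498, 1.905, -0.0]
contact_force: [0.2, 0.3, -0.2]
opening: 0.0641
grip_force: 0.0
```

```bash
python3 w.py .4519 -.0069 .111; python3 s.py
```

```text
pred px [281.7 203.9] r 27.4 t 26.175
[280.5 202.5  28.2] [ 0.4513 -0.0055  0.111 ] tool shares dx,dy,dz(top) [ 0.03 -0.    1.8 ]
[280.5 188.5  30.4] [0.4543 0.0055 0.111 ] tool shares dx,dy,dz(top) [ 0.26 -0.01  1.8 ]
[312.5 274.5  28.2] [ 0.4611 -0.0738  0.111 ] tool shares dx,dy,dz(top) [-1.24  0.54  1.8 ]
yaw -15.330048699609849 q [-0.18 -0.39  2.   -0.    1.53  0.09] tau [-0.004 -0.032 -0.028]
26.225 [ 0.4511 -0.007   0.201 ] yaw -15.37 F [-0.52  0.53  0.48] tau [0.023 0.01  0.06 ] q6 0.088 e6 -0.06693280767649412 0.0643 0.0
```

The wrist camera has the cap at (280.5, 202.5), which is (0.4513, -0.0055). That agrees with the top view, so I'll go down and grip.

play_rows(series=[[0.75,[0.01,0,0.8],[0,0,0]],[0.75,[0,0,0.8],[0,0,0]],[0.75,[0,0,0.7],[0,0,0]],[0.75,[0,0,0.5],[0,0,0]],[0.75,[0,0,0],[0,0,0]],[0.5,[0,0,0],[0,0,0]],[0.3,[0,0,0],[0,0,0]],[0.3,[0,0,0],[0,0,0]]])

```text
t: 27.22
tool_pos: [0.4526, -0.0068, 0.0629]
tool_rot: [2.495, 1.906, 0.003]
contact_force: [0.0, -0.6, 4.8]
opening: 0.0425
grip_force: 41.6
```

play_rows(series=[[0.3,[0,0,0.02],[0,0,0]],[0.3,[0,0,0],[0,0,0]]])

```text
t: 27.48
tool_pos: [0.4527, -0.0068, 0.0628]
tool_rot: [2.495, 1.906, 0.003]
contact_force: [-2.6, -0.0, 10.2]
opening: 0.0422
grip_force: 42.4
```

```bash
python3 s.py
```

```text
27.475 [ 0.4527 -0.0068  0.0628] yaw -15.24 F [-2.61 -0.02 10.2 ] tau [ 0.078  0.61  -0.006] q6 0.087 e6 -0.013137103524059057 0.0422 42.4
```

play_rows(series=[[0.3,[0,0,0],[0,0,0.5]],[0.3,[0,0,0],[0,0,0.5]]])

```text
t: 27.72
tool_pos: [0.4529, -0.0068, 0.0628]
tool_rot: [2.623, 1.724, 0.003]
contact_force: [-2.1, 1.4, 10.3]
opening: 0.0424
grip_force: 42.3
```

```bash
python3 s.py
```

```text
27.725 [ 0.4529 -0.0068  0.0628] yaw -23.37 F [-2.12  1.37 10.28] tau [0.087 0.522 0.026] q6 0.228 e6 -0.45082890428602695 0.0424 42.3
```

play_rows(series=[[0.3,[0,0,0],[0,0,0.5]],[0.3,[0,0,0],[0,0,0.5]]])

```text
t: 27.98
tool_pos: [0.453, -0.0068, 0.0628]
tool_rot: [2.737, 1.537, 0.004]
contact_force: [-2.4, 0.3, 9.1]
opening: 0.0425
grip_force: 42.3
```

```bash
python3 s.py
```

```text
27.975 [ 0.453  -0.0068  0.0628] yaw -31.37 F [-2.41  0.34  9.06] tau [ 0.014  0.442 -0.023] q6 0.368 e6 -0.4489867016673088 0.0425 42.3
```

play_rows(series=[[0.3,[0,0,0],[0,0,0.5]],[0.3,[0,0,0],[0,0,0.5]]])

```text
t: 28.22
tool_pos: [0.4531, -0.0069, 0.0628]
tool_rot: [2.838, 1.342, 0.005]
contact_force: [-1.2, -0.2, 9.1]
opening: 0.0423
grip_force: 42.3
```

```bash
python3 s.py
```

```text
28.225 [ 0.4531 -0.0069  0.0628] yaw -39.37 F [-1.24 -0.22  9.09] tau [-0.074  0.288  0.01 ] q6 0.508 e6 -0.4482251778244972 0.0423 42.3
```

play_rows(series=[[0.3,[0,0,0],[0,0,0.5]],[0.3,[0,0,0],[0,0,0.5]]])

```text
t: 28.48
tool_pos: [0.4532, -0.007, 0.0628]
tool_rot: [2.924, 1.141, 0.005]
contact_force: [-1.4, -0.6, 8.0]
opening: 0.0421
grip_force: 42.3
```

```bash
python3 s.py
```

```text
28.475 [ 0.4532 -0.007   0.0628] yaw -47.36 F [-1.38 -0.57  7.97] tau [-0.079  0.218 -0.01 ] q6 0.647 e6 -0.4476133268326521 0.0421 42.3
```

Loose too: effort is -0.448 and the cap turns freely. I'll continue.

play_rows(series=[[0.3,[0,0,0],[0,0,0.5]],[0.3,[0,0,0],[0,0,0.5]]])

```text
t: 28.72
tool_pos: [0.4533, -0.0072, 0.0628]
tool_rot: [2.997, 0.934, 0.006]
contact_force: [-1.2, -1.9, 8.2]
opening: 0.0423
grip_force: 42.2
```

```bash
python3 s.py
```

```text
28.725 [ 0.4533 -0.0072  0.0628] yaw -55.36 F [-1.23 -1.88  8.25] tau [-0.18   0.215 -0.015] q6 0.787 e6 -0.44673495925962925 0.0423 42.2
```

play_rows(series=[[0.3,[0,0,0],[0,0,0.5]],[0.3,[0,0,0],[0,0,0.5]]])

```text
t: 28.98
tool_pos: [0.4534, -0.0073, 0.0629]
tool_rot: [3.054, 0.723, 0.006]
contact_force: [-1.6, -1.2, 8.2]
opening: 0.042
grip_force: 42.2
```

```bash
python3 s.py
```

```text
28.975 [ 0.4534 -0.0073  0.0629] yaw -63.36 F [-1.58 -1.15  8.21] tau [-0.248  0.18   0.06 ] q6 0.926 e6 -0.40727061219513416 0.042 42.2
```

play_rows(series=[[0.3,[0,0,0],[0,0,0.5]],[0.3,[0,0,0],[0,0,0.5]]])

```text
t: 29.22
tool_pos: [0.4535, -0.0074, 0.0628]
tool_rot: [3.097, 0.508, 0.007]
contact_force: [-0.8, -1.4, 8.0]
opening: 0.0422
grip_force: 42.1
```

```bash
python3 s.py
```

```text
29.225 [ 0.4535 -0.0074  0.0628] yaw -71.36 F [-0.76 -1.39  7.99] tau [-0.331  0.123  0.012] q6 1.066 e6 -0.4069082625210285 0.0422 42.1
```

play_rows(series=[[0.3,[0,0,0],[0,0,0.5]],[0.3,[0,0,0],[0,0,0.5]]])

```text
t: 29.48
tool_pos: [0.4535, -0.0073, 0.0628]
tool_rot: [3.126, 0.291, 0.007]
contact_force: [-1.0, -0.3, 7.9]
opening: 0.0424
grip_force: 42.1
```

```bash
python3 s.py
```

```text
29.475 [ 0.4535 -0.0073  0.0628] yaw -79.35 F [-0.99 -0.33  7.91] tau [-0.196  0.088  0.154] q6 1.205 e6 -0.3237256407737732 0.0424 42.1
```

play_rows(series=[[0.3,[0,0,0],[0,0,0.5]],[0.3,[0,0,0],[0,0,0.5]]])

```text
t: 29.72
tool_pos: [0.4536, -0.0071, 0.0629]
tool_rot: [3.139, 0.073, 0.008]
contact_force: [0.2, -0.5, 8.0]
opening: 0.0427
grip_force: 42.1
```

```bash
python3 s.py
```

```text
29.725 [ 0.4536 -0.0071  0.0629] yaw -87.35 F [ 0.16 -0.53  7.99] tau [-0.128  0.04   0.139] q6 1.345 e6 -0.31734648160636425 0.0427 42.1
```

play_rows(series=[[0.3,[0,0,0],[0,0,0.5]],[0.3,[0,0,0],[0,0,0.5]]])

```text
t: 29.98
tool_pos: [0.4536, -0.0071, 0.0628]
tool_rot: [3.137, -0.146, 0.008]
contact_force: [0.3, -1.3, 6.9]
opening: 0.0424
grip_force: 42.1
```

```bash
python3 s.py
```

```text
29.975 [ 0.4536 -0.0071  0.0628] yaw -95.34 F [ 0.35 -1.29  6.9 ] tau [-0.073  0.006  0.112] q6 1.485 e6 -0.3166261687874794 0.0424 42.1
```

Jar 3 has reached its hard stop and is firm. I'll carry it to (0.351, -0.287), on the near side of the tub.

play_rows(series=[[0.3,[0,0,-0.5],[0,0,0]],[0.3,[0,0,-1],[0,0,0]],[0.3,[0,0,-0.9],[0,0,0]],[0.3,[0,0,-0.4],[0,0,0]],[0.3,[-0.15,0.5,0],[0,0,0]],[0.3,[-0.23,0.8,0],[0,0,0]],[0.3,[-0.23,0.8,0],[0,0,0]],[0.3,[-0.23,0.8,0],[0,0,0]]])

```text
t: 30.98
tool_pos: [0.3946, -0.1475, 0.1977]
tool_rot: [-3.137, 0.143, 0.005]
contact_force: [1.1, -0.3, -4.9]
opening: 0.0424
grip_force: 42.7
```

play_rows(series=[[0.3,[-0.23,0.8,0],[0,0,0]],[0.3,[-0.23,0.8,0],[0,0,0]],[0.3,[-0.23,0.8,0],[0,0,0]],[0.3,[0,0.48,0],[0,0,0]],[0.3,[0,0,0],[0,0,0]],[0.3,[0,0,0],[0,0,0]]])

```text
t: 31.72
tool_pos: [0.3483, -0.2862, 0.1984]
tool_rot: [-3.136, 0.143, 0.003]
contact_force: [-0.2, 0.0, -4.2]
opening: 0.0424
grip_force: 42.7
```

```bash
python3 s.py
```

```text
31.725 [ 0.3483 -0.2862  0.1984] yaw -95.23 F [-0.21  0.04 -4.17] tau [-0.006  0.004 -0.029] q6 0.808 e6 0.0001910093578771921 0.0424 42.7
```

play_rows(series=[[0.3,[0.04,0.02,0.6],[0,0,0]],[0.3,[0,0,0.5],[0,0,0]],[0.3,[0,0,0.25],[0,0,0]],[0.3,[0,0,0.1],[0,0,0]],[0.3,[0,0,0.05],[0,0,0]],[0.3,[0,0,0],[0,0,0]]])

```text
t: 32.48
tool_pos: [0.351, -0.2888, 0.1259]
tool_rot: [3.137, -0.143, 0.001]
contact_force: [0.1, -0.2, -4.7]
opening: 0.0424
grip_force: 42.7
```

play_rows(series=[[0.3,[0,0,0.04],[0,0,0]],[0.3,[0,0,0],[0,0,0]]])

```text
t: 32.72
tool_pos: [0.3507, -0.2886, 0.1233]
tool_rot: [3.138, -0.144, 0.0]
contact_force: [1.5, 0.8, -4.7]
opening: 0.0426
grip_force: 42.7
```

play_rows(series=[[0.3,[0,0,0.04],[0,0,0]],[0.3,[0,0,0.04],[0,0,0]],[0.3,[0,0,0],[0,0,0]]])

```text
t: 33.1
tool_pos: [0.3507, -0.2885, 0.1191]
tool_rot: [3.138, -0.143, 0.0]
contact_force: [0.2, -0.3, -5.1]
opening: 0.0424
grip_force: 42.9
```

play_rows(series=[[0.3,[0,0,0.025],[0,0,0]],[0.3,[0,0,0.01],[0,0,0]],[0.3,[0,0,0],[0,0,0]]])

```text
t: 33.48
tool_pos: [0.3513, -0.2889, 0.119]
tool_rot: [3.138, -0.143, 0.002]
contact_force: [-1.5, 3.7, 4.9]
opening: 0.0422
grip_force: 43.7
```

It's seated. I'll release, rise and back away.

play_rows(series=[[0.3,[0,0,-0.02],[0,0,0]],[0.75,[0,0,0],[0,0,0]],[0.75,[0,0,0],[0,0,0]],[0.75,[0,0,0],[0,0,0]],[0.75,[0,0,-0.5],[0,0,0]],[0.75,[0,0,-0.8],[0,0,0]],[0.75,[0,0,-0.8],[0,0,0]],[0.75,[0,-0.8,0],[0,0,0]]])

```text
t: 34.48
tool_pos: [0.3557, -0.251, 0.2278]
tool_rot: [3.133, -0.148, 0.009]
contact_force: [0.0, 0.4, -0.2]
opening: 0.064
grip_force: 0.0
```

play_rows(series=[[0.75,[0.3,-0.9,0],[0,0,0]],[0.75,[0.3,-0.9,0],[0,0,0]],[0.75,[0.3,-0.9,0],[0,0,0]],[0.75,[0.3,-0.9,0],[0,0,0]],[0.75,[0,-0.9,0],[0,0,0]],[0.75,[0,-0.9,0],[0,0,0]],[0.75,[0,0,0],[0,0,0]]])

```text
t: 35.35
tool_pos: [0.4387, 0.0169, 0.2233]
tool_rot: [-3.139, 0.136, -0.0]
contact_force: [0.1, -0.4, -0.6]
opening: 0.0641
grip_force: 0.0
```

```bash
python3 s.py; python3 -c "
from h import *
t=imaging.get_image('top')['color'];s=imaging.get_image('scene')['color']
cv2.imwrite('pics/end.png',np.hstack([cv2.resize(t[140:330,180:450],(400,281)),cv2.resize(s[110:300,120:390],(400,281))]))"
```

```text
35.35 [0.4387 0.0169 0.2233] yaw -94.95 F [ 0.14 -0.43 -0.55] tau [-0.05   0.023  0.034] q6 1.526 e6 0.17385419458150864 0.0641 0.0
```

View pics/end.png

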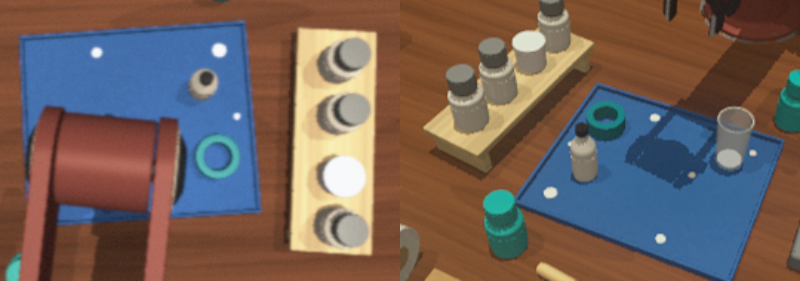

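All three jars stand upright and wholly on the board: caps at (352,50), (352,110) and (350,228) in the left panel, tub at (343,176). The bottle, mould and cup haven't moved. Handing in.

```bash
python3 -c "
from station import ctrl
print(ctrl.finish_job())"
```

```text
the job is handed in; nothing more can be done
None
```

I screwed all three caps down to their hard stop (two were loose, one probably tight), then stood the jars upright on the riser beside the tub and handed the job in at about 35 s; the hand-in returned no verdict.

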